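# Fit the dummy-cell spacer in a battery case and hold the short module flush

## Robot

A 6-joint arm with a two-finger parallel gripper is mounted at the origin on the work surface. World frame = base frame: x ahead of the robot, y to its left, z up, the work surface at z = 0. Lengths are in m, angles in rad, forces in N, time in s.
With the tool pointing down it reaches from about 0.425 to 0.95 m from the base axis. Payload 3.5 kg.
Tool frame: the origin (TCP) lies at the very end of the fingers, on their centre line; the grasp point (between the pads) lies 19 mm behind it; z points along the fingers, y is the line along which they close (so a half turn about z gives the same grasp; the last joint's range is limited). The gripper opens to 85 mm and grips with 20 to 120 N. Pads are 22 mm wide; open, the fingers measure 114 mm over their backs; the gripper's body (76 mm by 85 mm) begins 54 mm behind the grasp point. The pads swing forward as they close: fully open they stand 13 mm farther back than shut.
Start: joints at [-1.489, 0.286, 1.577, -0, 1.279, -0.15], TCP at [0.155, -0.657, 0.231] pointing down, gripper open.
Joint ranges: [-2.77, 2.77], [-0.9, 2.22], [0.21, 2.48], [-1.53, 4.67], [0.24, 2.81], [-2.84, 2.84]. Speed limits (rad/s): [2.79, 2.79, 3.14, 3.14, 3.14, 3.14].

## Interface

Orientations are given as a unit quaternion [x, y, z, w].
In Python, from plant import ctrl, vision, job, probe_bus gives the robot as it stands (ctrl), with the cameras (vision), the job (job) and the readings (probe_bus).
- The arm moves only by the shell command python3 inch.py 'ROWS' [FORCE]. ROWS is a JSON list of rows, 1 to 10 of them, each of 7 numbers: dx, dy, dz in m, then a rotation vector rx, ry, rz in rad, then the opening from 0.0 (shut) to 1.0 (fully open); each row is the pose to reach, as a shift and turn from the pose commanded when the command began, along the tool's axes at that moment; what a row does not reach only later rows make up. A row lasts 1/8 s, in which the tool goes at most 0.0625 m and 0.188 rad, less where a joint would pass 70% of its speed; a pose out of reach is approached as far as the arm can. The fingers move at their own pace and stop on an object; FORCE is the grip in N (left out, the last holds). Time passes only in rows, so rows that do not move let the fingers close. It prints the time, the measured TCP pose, the force, the opening and the grip force at its end.
- probe_bus.get_state(): the state, without advancing time (a new reading comes with each control period).
- vision.read_camera(name): name is "scene" or "top" or "wrist"; returns a dict with "pixels" (400x640x3 uint8, red, green, blue), "camera_matrix" (3x3 intrinsics, pixels), "dist_coeffs" ([k1, k2, p1, p2, k3] as OpenCV has them; the pictures are not rectified), "xyz" and "orientation" of the camera in the world. Camera axes: x right, y down, z forward; pixel columns grow to the right and rows downward; lengths in m; the calibration is good to about 2 mm. A picture is of the moment at which its call begins. There is no depth.
- job.sign_off(): hands the job in; it is judged then, once.
The state is a dict: "time": time; "qpos": joint angles; "dq": joint speeds; "joint_efforts": joint torques, N m; "eef_pos": TCP position; "tcp_rot": TCP orientation; "contact_force": force on the tool from outside, world axes, zero at the start; "wrist_torque": the same for the moment, N m; "opening": opening from 0.0 (shut) to 1.0 (fully open); "finger_force": force on a finger pad.
Only numpy, scipy, OpenCV 4.12 (cv2) and the standard library are available. Lean on these libraries where they do the work, as an engineer would, in place of code of your own. Each camera call takes 0.05 s, during which the arm holds its last target. There are 200 camera calls.

## Task

One of the four modules in the black battery case is a cell short: it is narrower than the others, leaves the only wide gap in the case, and stands a little proud of the rim on its springy adhesive pad. Pick up the pale nylon spacer by its rib, slide it, rib up, down into that gap until it stands fully home on the case floor, and let go of it. Then, without disturbing the spacer or the other things on the bench, press the short module down with the fingertips until its top is flush with the rim, not so hard as to crush the cells, and finish while still holding it pressed flush.

Things in the scene. Friction and masses are not known exactly. Their poses are not given: they have to be found in the camera images.
- case: Open black battery case, fixed, outside 146 (x) x 168 (y) mm, rim 36 mm above the bench, walls and floor 4 mm. Origin: centre of its underside; z up. Four places of 69 x 78 mm, centres at x +-34.5, y +-41 mm, bays parted by a 4 mm rib along x. Three hold fixed full modules (66 x 76 mm, tops flush with the rim, at the -x end of their place, 3 mm free beyond); the short one is in any of the four.
- seat: The short module's 69 x 78 mm place in the case: origin at its centre on the upper face of the case floor, 4 mm above the bench; axes as the case's. The wide gap is on the +x side of the short module and ends at x = +34.5 mm here (case wall or neighbouring module, tops at rim height); it is 78 mm long along y, centred on y = 0.
- module: Short two-cell module, 44 (x) x 76 (y) x 26 mm high, a flat board 38 mm wide in y over the middle. Origin: centre of its underside; axes as the case's; gap face at x = +22 mm, top at z = +26 mm, 42 mm above the bench: 6 mm proud, on a springy pad. About 12 N brings it down 6 mm to a hard stop, flush; let go, it rises. It sits 0 to 3 mm along x, so the gap is 22 to 25 mm.
- spacer: Pale nylon dummy-cell spacer, 50 to 100 g, standing loose on the bench: block 19 (x) x 70 (y) x 32 mm high with a slightly narrower foot, and on top a rib 10 (x) x 44 (y) mm rising to 52 mm overall, to grip it by. Origin: centre of its underside; z up. Home, its underside is on the case floor, the block's top level with the rim, the rib 20 mm above. Either end may go to either side.
- tape: Bystander: roll of black tape lying flat, 84 mm across, 19 mm high, on the other side of the case from the spacer. Origin: centre of its underside.
- bin: Bystander: blue bin of small clips, 120 x 200 x 55 mm, beyond the case. Origin: centre of its underside.
- driver: Bystander: blue electric screwdriver lying down, about 230 mm long. Origin: on the bench under its body.
- bracket: Bystander: black U-shaped bracket, about 140 x 160 mm, 16 mm high, lying flat. Origin: at bench level, middle of the U.

How it is judged:
On the way:
1. the spacer stands fully home in the wide gap, let go (x of spacer in the frame of seat between 0.015 and 0.03 m and y of spacer in the frame of seat between -0.012 and 0.012 m and z of spacer in the frame of seat below 0.003 m and angle between spacer's own z axis and vertical below 0.12 rad and contact force between the fingers and spacer below 0.3 N), for 0.2 s.
At the end, for the whole second after the job is handed in: The spacer stands upright (within 0.12 rad) in the wide gap with its underside within 3 mm of the case floor, and the fingertips hold the short module pressed down (more than 4 N) with its top within 1.5 mm of flush with the rim (x of spacer in the frame of seat between 0.015 and 0.03 m and y of spacer in the frame of seat between -0.012 and 0.012 m and z of spacer in the frame of seat below 0.003 m and angle between spacer's own z axis and vertical below 0.12 rad and z of module in the frame of seat below 0.0075 m and contact force between the fingers and module above 4 N); the arm keeps its last pose, push and grip.
It fails at once if the short module is pressed with more than 60 N (contact force between the fingers and module above 60 N).
It fails at once if a bystander (tape, bin, screwdriver, bracket) is moved more than 20 mm (distance of any of tape, bin, driver, bracket from where it was at the start of the episode above 0.02 m).
It also fails if it takes over 48 s, if anything falls off the work surface, if the arm or the gripper's body presses on something with over 40 N, if the wrist force passes 120 N, or if a joint passes its speed limit or range.

## Working session

There is one attempt and no reset: what is moved stays moved. The work goes in short steps, Python scripts to look and compute and a shell command to move; the robot and the scene stay as the last step left them, time stands still between calls to the robot, and variables do not carry over. Pictures are saved under pics/ and viewed, at most 10 in all, crops included, and the job is handed in when it is done.

```bash
ls; mkdir -p pics
python3 - <<'E'
from plant import ctrl, vision, job, probe_bus
import cv2,numpy as np
s=probe_bus.get_state();print({k:np.round(v,3) for k,v in s.items()})
for n in("top","scene"):
    r=vision.read_camera(n);np.savez(f"pics/{n}0.npz",**r);cv2.imwrite(f"pics/{n}0.png",r["pixels"][...,::-1]);print(n,r["camera_matrix"],r["dist_coeffs"],r["xyz"],r["orientation"])
E
```

```text
inch.py
pics
plant.py
{'time': np.float64(0.0), 'qpos': array([-1.489,  0.287,  1.578,  0.   ,  1.279, -0.15 ]), 'dq': array([ 0.003,  0.001,  0.001, -0.   ,  0.001, -0.001]), 'joint_efforts': array([-0.0000e+00, -4.0599e+01, -2.9263e+01, -0.0000e+00,  6.0000e-03,
       -0.0000e+00]), 'eef_pos': array([ 0.155, -0.656,  0.23 ]), 'tcp_rot': array([ 0.993,  0.116,  0.   , -0.001]), 'contact_force': array([ 1.366,  0.577, -0.61 ]), 'wrist_torque': array([0.007, 0.049, 0.001]), 'finger_force': np.float64(0.0), 'opening': np.float64(1.0)}
top [[382.45449789   0.         324.31514592]
 [  0.         382.45449789 196.3525498 ]
 [  0.           0.           1.        ]] [0.02700868 0.         0.         0.         0.        ] [ 0.40872382 -0.00158965  1.03857884] [ 0.71068682 -0.69455108  0.07798722 -0.08025599]
scene [[486.85778619   0.         318.9688082 ]
 [  0.         486.85778619 206.24881394]
 [  0.           0.           1.        ]] [-0.12404667  0.          0.          0.          0.        ] [1.27508981 0.72783597 1.08078121] [ 0.32564086  0.86761427 -0.3527096  -0.12961268]
```

View pics/top0.png

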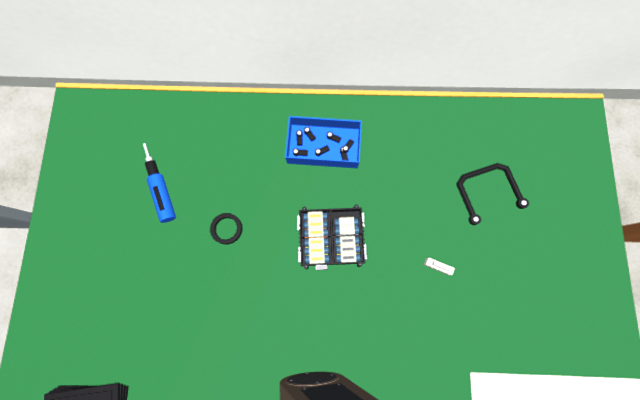

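View pics/scene0.png

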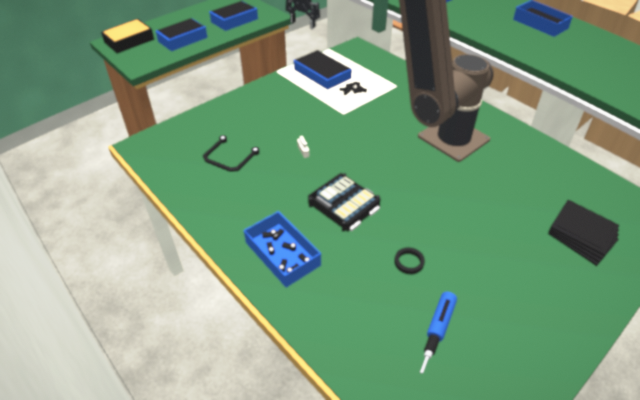

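The top view shows the case at about (332,237), with the short module upper right near (345,225) and its gap above that. The spacer is at (440,266), the tape is to the left, the bin above and the bracket on the right. Next come rough positions for a closer wrist view.

```bash
cat > h.py <<'E'
import numpy as np,cv2
from scipy.spatial.transform import Rotation as R
from plant import ctrl, vision, job, probe_bus
def cam(n,f=None):
    r=vision.read_camera(n)
    if f: np.savez(f"pics/{f}.npz",**r);cv2.imwrite(f"pics/{f}.png",r["pixels"][...,::-1])
    return r
def load(f): return dict(np.load(f"pics/{f}.npz"))
def ray(r,px,z):
    p=cv2.undistortPoints(np.float64(px).reshape(-1,1,2),r["camera_matrix"],r["dist_coeffs"])[:,0]
    d=R.from_quat(r["orientation"]).apply(np.c_[p,np.ones(len(p))])
    return r["xyz"]+d*((z-r["xyz"][2])/d[:,2])[:,None]
def proj(r,P):
    q=R.from_quat(r["orientation"]).inv()
    return cv2.projectPoints(q.apply(np.atleast_2d(P)-r["xyz"]),np.zeros(3),np.zeros(3),r["camera_matrix"],r["dist_coeffs"])[0][:,0]
def totool(d):
    return R.from_quat(probe_bus.get_state()["tcp_rot"]).inv().apply(d)
E
python3 - <<'E'
from h import *
r=load("top0")
print(ray(r,[(300,210),(361,208),(364,264),(302,268)],.036).round(3))
print(ray(r,[(440,266),(426,262),(454,270)],.04).round(3))
w=cam("wrist","w0");s=probe_bus.get_state();T=R.from_quat(s["tcp_rot"])
print(w["xyz"],T.inv().apply(w["xyz"]-s["eef_pos"]),(T.inv()*R.from_quat(w["orientation"])).as_matrix().round(3),w["camera_matrix"])
g=ray(r,[(440,266),(332,237)],.04)
print(T.as_matrix().round(3),[T.inv().apply(x-s["eef_pos"]).round(3) for x in g])
E
```

```text
[[ 0.599  0.068  0.036]
 [ 0.608 -0.094  0.036]
 [ 0.461 -0.102  0.036]
 [ 0.447  0.057  0.036]]
[[ 0.46  -0.296  0.04 ]
 [ 0.469 -0.261  0.04 ]
 [ 0.451 -0.331  0.04 ]]
[ 0.22124045 -0.64119635  0.37161505] [ 6.79848429e-02  1.17904085e-04 -1.41375618e-01] [[-0.001 -0.962 -0.273]
 [ 1.    -0.001  0.001]
 [-0.001 -0.273  0.962]] [[325.11002213   0.         321.02169324]
 [  0.         325.11002213 197.44313355]
 [  0.           0.           1.        ]]
[[ 0.973  0.23  -0.   ]
 [ 0.23  -0.973  0.002]
 [ 0.    -0.002 -1.   ]] [array([ 0.38 , -0.28 ,  0.191]), array([ 0.509, -0.535,  0.191])]
```

```bash
python3 inch.py '[[0.38,-0.28,0.02,0,0,-1.086,1],[0.38,-0.28,0.02,0,0,-1.086,1],[0.38,-0.28,0.02,0,0,-1.086,1],[0.38,-0.28,0.02,0,0,-1.086,1],[0.38,-0.28,0.02,0,0,-1.086,1],[0.38,-0.28,0.02,0,0,-1.086,1],[0.38,-0.28,0.02,0,0,-1.086,1],[0.38,-0.28,0.02,0,0,-1.086,1],[0.38,-0.28,0.02,0,0,-1.086,1],[0.38,-0.28,0.02,0,0,-1.086,1]]' 40
python3 -c "
from h import *
cam('wrist','w1')"
```

```text
time: 1.4
eef_pos: [0.4603, -0.2974, 0.2112]
tcp_rot: [0.791, 0.612, -0.0, -0.0]
contact_force: [0.1, 0.9, -0.1]
opening: 0.999
finger_force: 0.0
```

View pics/w1.png

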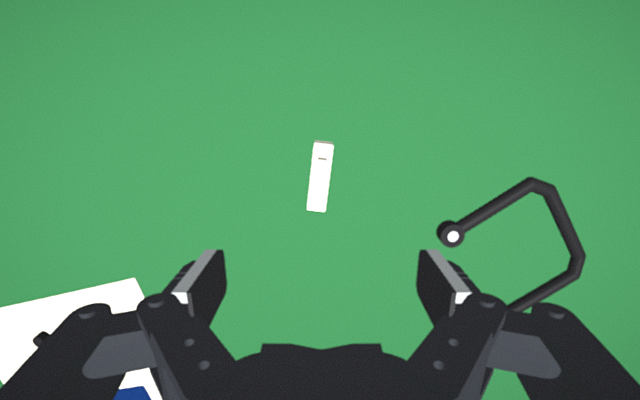

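The wrist view shows the spacer upright at (320,177), nearly below the TCP and slightly rotated. The bracket is clear on the right.

```bash
cat > sp.py <<'E'
from h import *
import sys
r=load(sys.argv[1]);roi=[int(v) for v in sys.argv[2:6]]  # x0 y0 x1 y1
z=float(sys.argv[6])
hsv=cv2.cvtColor(r["pixels"],cv2.COLOR_RGB2HSV)
m=((hsv[...,1]<70)&(hsv[...,2]>90)).astype(np.uint8)
k=np.zeros_like(m);k[roi[1]:roi[3],roi[0]:roi[2]]=1;m*=k
c=max(cv2.findContours(m,0,2)[0],key=cv2.contourArea)
b=cv2.minAreaRect(c);p=cv2.boxPoints(b);print(b)
w=ray(r,p,z);ctr=w.mean(0);e=[w[1]-w[0],w[2]-w[1]];l=max(e,key=np.linalg.norm)
if l[1]<0:l=-l
print("ctr",ctr.round(4),"lens",[round(np.linalg.norm(x),4) for x in e],"yaw",np.arctan2(-l[0],l[1]).round(4))
s=probe_bus.get_state();T=R.from_quat(s["tcp_rot"]).as_matrix()
print("tool delta",totool(ctr-s["eef_pos"]).round(4),"tool y-axis ang",np.arctan2(T[1,1],T[0,1]).round(4))
E
python3 sp.py w1 280 120 360 240 0.032; python3 sp.py top0 415 250 465 285 0.032
```

```text
((319.7926940917969, 175.86585998535156), (21.202856063842773, 71.3387680053711), 6.34019136428833)
ctr [ 0.4577 -0.2982  0.032 ] lens [np.float64(0.0734), np.float64(0.0208)] yaw -0.3715
tool delta [-0.0008 -0.0021  0.1792] tool y-axis ang -0.254
((439.0, 266.0), (31.221485137939453, 9.137995719909668), 22.380136489868164)
ctr [ 0.4607 -0.2959  0.032 ] lens [np.float64(0.024), np.float64(0.0783)] yaw -0.3722
tool delta [0.0021 0.0002 0.1792] tool y-axis ang -0.254
```

```bash
python3 inch.py '[[0,-0.001,0.08,0,0,0.118,1],[0,-0.001,0.08,0,0,0.118,1],[0,-0.001,0.08,0,0,0.118,1]]'
python3 -c "
from h import *
cam('wrist','w2')"; python3 sp.py w2 250 120 390 250 0.032
```

```text
time: 1.82
eef_pos: [0.4584, -0.2969, 0.13]
tcp_rot: [0.825, 0.565, -0.0, -0.002]
contact_force: [0.6, 0.5, 0.1]
opening: 0.996
finger_force: 0.0
((322.0, 197.0), (92.0, 26.0), 90.0)
ctr [ 0.4577 -0.2975  0.032 ] lens [np.float64(0.0192), np.float64(0.0734)] yaw -0.3597
tool delta [-0.0004 -0.0018  0.0999] tool y-axis ang -0.3709
```

View pics/w2.png

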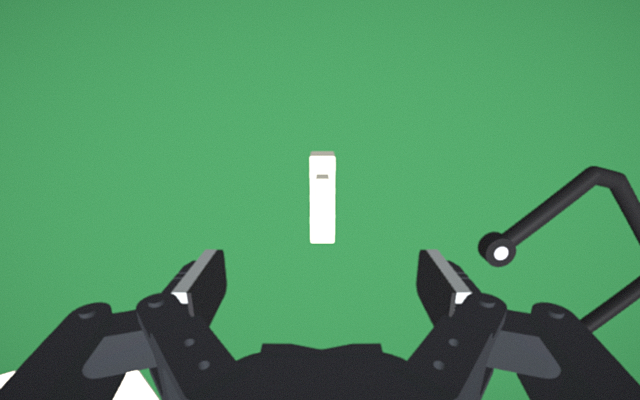

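The spacer is centred at (322,199) and squared with the fingers, so I descend to the rib and grip.

```bash
python3 inch.py '[[-0.001,0,0.045,0,0,0,1],[-0.001,0,0.089,0,0,0,1],[-0.001,0,0.089,0,0,0,0.6],[-0.001,0,0.089,0,0,0,0],[-0.001,0,0.089,0,0,0,0],[-0.001,0,0.089,0,0,0,0],[-0.001,0,0.089,0,0,0,0],[-0.001,0,0.089,0,0,0,0]]' 60
```

```text
time: 2.88
eef_pos: [0.4601, -0.2986, 0.0443]
tcp_rot: [0.825, 0.565, 0.0, 0.001]
contact_force: [-1.8, 0.9, 6.2]
opening: 0.092
finger_force: 60.1
```

```bash
python3 inch.py '[[0,0,-0.05,0,0,0,0],[0,0,-0.116,0,0,0,0],[0.189,0.065,-0.116,0,0,-0.426,0],[0.189,0.065,-0.116,0,0,-0.426,0],[0.189,0.065,-0.116,0,0,-0.426,0],[0.189,0.065,-0.116,0,0,-0.426,0],[0.189,0.065,-0.116,0,0,-0.426,0],[0.189,0.065,-0.116,0,0,-0.426,0]]'
python3 -c "
from h import *
cam('wrist','w3')"
```

```text
time: 3.88
eef_pos: [0.5875, -0.1463, 0.1581]
tcp_rot: [0.688, 0.726, -0.0, -0.0]
contact_force: [-0.1, -0.7, -0.8]
opening: 0.092
finger_force: 59.2
```

View pics/w3.png

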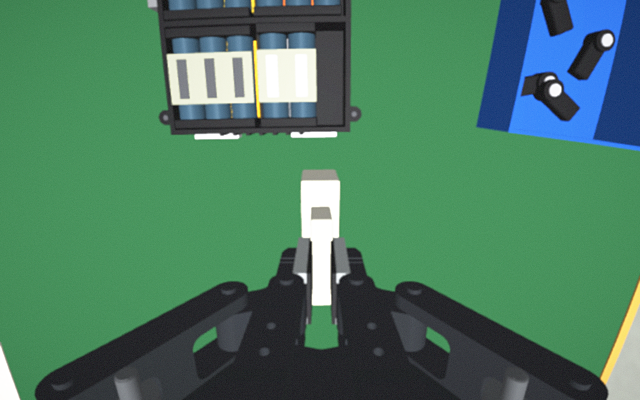

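The wrist view shows the spacer held, with the block end at (320,182). The short module's right edge is near column 317, and the gap runs from column 317 to 345 over rows 25–125. I'll read the edges numerically.

Run:
```python
from h import *
r=load("w3");im=r["pixels"];g=im.astype(int).sum(2)//3
for y in(40,75,110):print(y,"cols310-358",g[y,310:358].tolist())
print("col330 rows5-35",g[5:35,330].tolist(),"rows115-140",g[115:140,330].tolist())
print("spacer row195",g[195,296:345].tolist());print("spacer col320 rows165-235",g[165:235,320].tolist())
c=im[0:150,150:370];cv2.imwrite("pics/w3c.png",cv2.resize(c,None,fx=3.6,fy=3.6,interpolation=2)[...,::-1])
```

```text
40 cols310-358 [103, 98, 93, 86, 75, 70, 72, 74, 70, 70, 71, 71, 74, 74, 72, 70, 69, 71, 72, 73, 73, 72, 72, 74, 73, 70, 70, 71, 70, 70, 69, 69, 68, 44, 28, 37, 67, 73, 73, 68, 77, 104, 108, 104, 102, 102, 103, 105]
75 cols310-358 [244, 243, 244, 245, 247, 231, 159, 88, 68, 73, 73, 71, 71, 78, 75, 74, 75, 74, 73, 74, 73, 74, 73, 76, 76, 75, 74, 74, 75, 74, 77, 75, 61, 41, 32, 51, 67, 75, 76, 74, 84, 100, 107, 106, 106, 107, 102, 106]
110 cols310-358 [111, 107, 101, 96, 90, 76, 71, 76, 81, 75, 77, 76, 75, 77, 78, 75, 77, 77, 73, 78, 77, 76, 76, 77, 77, 75, 76, 77, 75, 74, 79, 76, 59, 41, 32, 60, 75, 77, 77, 75, 74, 77, 76, 79, 78, 75, 79, 76]
col330 rows5-35 [69, 59, 67, 66, 68, 66, 72, 70, 62, 42, 37, 68, 69, 66, 68, 71, 63, 37, 29, 25, 26, 33, 27, 28, 29, 38, 68, 71, 71, 70] rows115-140 [74, 75, 76, 76, 77, 71, 75, 75, 74, 63, 36, 37, 65, 76, 72, 62, 152, 255, 255, 255, 255, 255, 169, 102, 104]
spacer row195 [107, 107, 104, 106, 153, 246, 255, 255, 255, 255, 255, 255, 255, 255, 255, 255, 255, 255, 255, 255, 255, 255, 255, 255, 255, 255, 255, 255, 255, 255, 255, 255, 255, 255, 255, 255, 255, 255, 255, 255, 255, 255, 255, 230, 133, 100, 102, 104, 107]
spacer col320 rows165-235 [105, 106, 104, 107, 125, 149, 152, 150, 149, 149, 154, 148, 150, 149, 153, 216, 255, 255, 255, 255, 255, 255, 255, 255, 255, 255, 255, 255, 255, 255, 255, 255, 255, 255, 255, 255, 255, 255, 255, 255, 255, 237, 158, 145, 148, 149, 149, 148, 150, 150, 154, 151, 150, 162, 223, 254, 255, 255, 255, 255, 254, 255, 254, 254, 254, 254, 255, 254, 254, 254]
```

View pics/w3c.png

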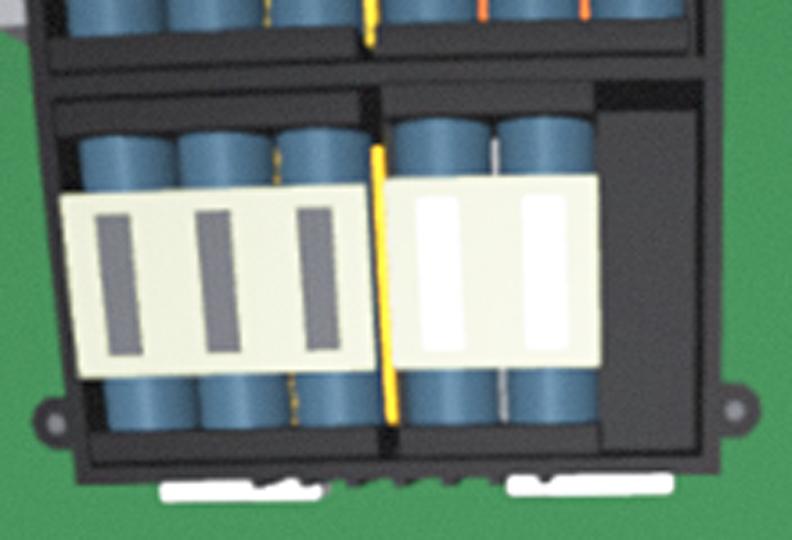

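The crop shows the gap clear, between the module board edge (col 316) and the wall's inner top edge (col 345), with the divider at row 21.5 and the near wall at row 127.

Run:
```python
from h import *
r=load("w3");s=probe_bus.get_state();T=R.from_quat(s["tcp_rot"]);e=s["eef_pos"]
def tl(px,z):return T.inv().apply(ray(r,px,z)-e).round(4)
P=lambda n,px,z:print(n,tl(px,z)[:,:2].tolist())
P("wall inner",[(345.6,40),(345.2,75),(344.7,110)],.036)
P("mod edge",[(315.6,50),(316.2,75),(316.6,100)],.042)
P("near/far bay",[(330,127.2),(330,21.7)],.036)
zb=e[2]-.0123   # block top
P("block sides",[(300.2,195),(339.3,195)],zb)
P("block end",[(320,180.5)],zb);P("block end bottom",[(320,169)],zb-.032)
P("rib end top/bot",[(320,218.5),(320,206.8)][:1],zb+.02);P("ribbot",[(320,206.8)],zb)
w=ray(r,[(345.6,40),(344.7,110)],.036);d=w[0]-w[1];print("case yaw",np.arctan2(-d[0],d[1]))
w=ray(r,[(174,133.7),(349,130)],.036);d=w[1]-w[0];print("yaw2",np.arctan2(d[1],d[0]),np.linalg.norm(d))
M=T.as_matrix();print("tool y ang",np.arctan2(M[1,1],M[0,1]))
# spacer vertical edges
im=r["pixels"];g=im[...,0]>180
for y in range(184,206,4):
    c=np.where(g[y,290:350])[0]+290;print(y,c.min(),c.max())
```

```text
wall inner [[0.1171, 0.0174], [0.0918, 0.0175], [0.0655, 0.0175]]
mod edge [[0.109, -0.0051], [0.0913, -0.0047], [0.073, -0.0045]]
near/far bay [[0.0521, 0.006], [0.1299, 0.0056]]
block sides [[0.0266, -0.0115], [0.0266, 0.0077]]
block end [[0.0339, -0.0018]]
block end bottom [[0.0333, -0.0018]]
rib end top/bot [[0.0215, -0.0017]]
ribbot [[0.0205, -0.0018]]
case yaw 0.05583111176121695
yaw2 0.0684130601858068 0.1416778901545632
tool y ang 0.05293131636321883
184 301 339
188 301 339
192 301 339
196 301 339
200 301 339
204 301 339
```

```bash
python3 inch.py '[[0.05,0.0083,0,0,0,-0.005,0],[0.0924,0.0083,0,0,0,-0.005,0],[0.0924,0.0083,0.03,0,0,-0.005,0],[0.0924,0.0083,0.061,0,0,-0.005,0],[0.0924,0.0083,0.061,0,0,-0.005,0],[0.0924,0.0083,0.061,0,0,-0.005,0]]'
python3 - <<'E'
from h import *
r=cam('wrist','w4');cv2.imwrite("pics/w4c.png",cv2.resize(r["pixels"][60:310,200:440],None,fx=2.4,fy=2.4,interpolation=2)[...,::-1])
E
```

```text
time: 4.68
eef_pos: [0.5921, -0.0536, 0.0985]
tcp_rot: [0.686, 0.727, 0.0, 0.001]
contact_force: [0.5, 0.7, 0.4]
opening: 0.087
finger_force: 59.2
```

View pics/w4c.png

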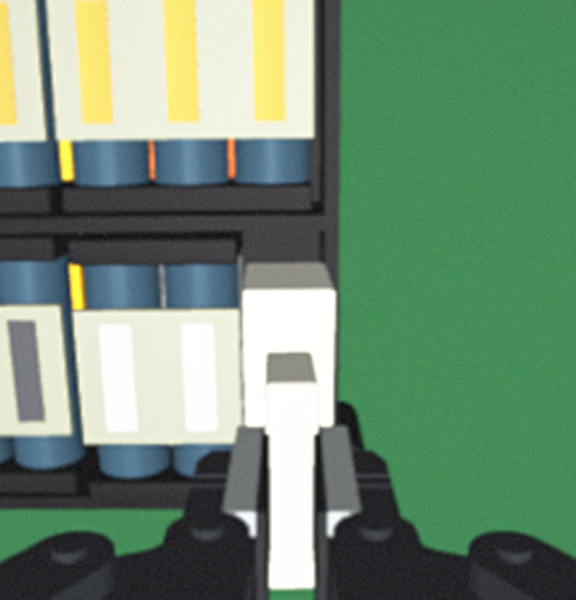

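The crop shows the spacer end just over the gap. The foot spans columns 302–337 at row 170, the module edge is at about col 300.4, and the wall's inner edge is at about col 334.

Run:
```python
from h import *
r=load("w4");s=probe_bus.get_state();T=R.from_quat(s["tcp_rot"]);e=s["eef_pos"]
P=lambda n,px,z:print(n,T.inv().apply(ray(r,px,z)-e).round(4)[:,:2].tolist())
g=r["pixels"].astype(int).sum(2)//3
print("row155",g[155,296:345].tolist());print("row172",g[172,296:345].tolist());print("row190",g[190,296:345].tolist());print("row200",g[200,290:310].tolist());print("col305 rows140-185",g[140:185,308].tolist())
zb=e[2]-.0123
P("wall",[(334.3,158)],.036);P("mod",[(300.4,195),(300.4,225)],.042)
P("foot",[(302.5,170.),(336.7,170.)],zb-.031);P("block",[(301.4,185),(339.2,185)],zb);P("end",[(320,181)],zb);P("div",[(318,150)],.036)
```

```text
row155 [63, 64, 69, 68, 64, 70, 69, 69, 69, 67, 72, 69, 67, 71, 72, 69, 68, 65, 67, 70, 67, 68, 68, 68, 69, 70, 69, 70, 66, 67, 65, 66, 68, 67, 69, 69, 69, 65, 64, 64, 66, 69, 70, 67, 72, 87, 100, 100, 99]
row172 [86, 76, 81, 109, 113, 92, 112, 138, 142, 139, 139, 140, 140, 139, 142, 140, 139, 139, 143, 143, 140, 142, 140, 139, 141, 137, 143, 139, 139, 140, 139, 139, 142, 140, 140, 139, 139, 142, 140, 126, 96, 69, 62, 67, 76, 92, 97, 100, 100]
row190 [238, 240, 236, 199, 157, 231, 255, 255, 254, 254, 254, 254, 254, 254, 254, 254, 254, 254, 254, 254, 254, 254, 254, 254, 254, 254, 254, 254, 254, 254, 254, 254, 254, 254, 254, 254, 254, 254, 254, 254, 254, 255, 255, 220, 109, 79, 95, 98, 100]
row200 [235, 234, 235, 234, 234, 235, 236, 236, 233, 210, 173, 229, 254, 255, 254, 254, 254, 254, 254, 254]
col305 rows140-185 [66, 71, 67, 67, 67, 68, 64, 46, 22, 45, 63, 67, 69, 68, 67, 67, 69, 66, 68, 69, 71, 65, 69, 68, 71, 68, 69, 68, 70, 97, 137, 142, 140, 138, 139, 140, 139, 142, 138, 141, 193, 253, 255, 254, 254]
wall [[0.0367, 0.0066]]
mod [[0.0141, -0.0149], [-0.0061, -0.0153]]
foot [[0.0329, -0.0125], [0.0328, 0.0072]]
block [[0.0316, -0.0113], [0.0315, 0.007]]
end [[0.0335, -0.0023]]
div [[0.0417, -0.0037]]
```

```bash
python3 inch.py '[[0,-0.0018,0,0,0,0,0],[0,-0.0018,0.012,0,0,0,0],[0,-0.0018,0.018,0,0,0,0],[0,-0.0018,0.024,0,0,0,0],[0,-0.0018,0.024,0,0,0,0]]'
```

```text
time: 5.35
eef_pos: [0.5894, -0.0524, 0.0724]
tcp_rot: [0.686, 0.728, -0.0, -0.001]
contact_force: [-0.1, -1.0, -0.5]
opening: 0.095
finger_force: 59.2
```

```bash
python3 inch.py '[[0,0,0.008,0,0,0,0],[0,0,0.014,0,0,0,0],[0,0,0.019,0,0,0,0],[0,0,0.023,0,0,0,0],[0,0,0.025,0,0,0,0],[0,0,0.025,0,0,0,0]]'
```

```text
time: 6.1
eef_pos: [0.59, -0.0527, 0.0485]
tcp_rot: [0.686, 0.728, 0.0, 0.0]
contact_force: [-0.4, -0.9, -1.0]
opening: 0.095
finger_force: 59.2
```

```bash
python3 inch.py '[[0,0,0.001,0,0,0,0],[0,0,0.002,0,0,0,0],[0,0,0.002,0,0,0,0]]'
```

```text
time: 6.48
eef_pos: [0.5905, -0.0526, 0.0483]
tcp_rot: [0.686, 0.728, 0.0, 0.0]
contact_force: [-2.6, 1.9, 8.4]
opening: 0.093
finger_force: 60.4
```

It met the floor at the expected height (0.0483), so I release and look.

```bash
python3 inch.py '[[0,0,0.001,0,0,0,0.3],[0,0,0.001,0,0,0,0.3],[0,0,0,0,0,0,0.35],[0,0,0,0,0,0,0.35],[0,0,-0.04,0,0,0,0.35],[0,0,-0.08,0,0,0,0.35],[0,0,-0.08,0,0,0,0.35]]'
python3 - <<'E'
from h import *
r=cam('wrist','w5');cv2.imwrite("pics/w5c.png",cv2.resize(r["pixels"][80:280,200:440],None,fx=2.5,fy=2.5,interpolation=2)[...,::-1])
E
```

```text
time: 7.35
eef_pos: [0.5926, -0.0533, 0.1308]
tcp_rot: [0.686, 0.728, 0.002, 0.004]
contact_force: [-0.3, -0.5, -0.5]
opening: 0.349
finger_force: 0.0
```

View pics/w5c.png

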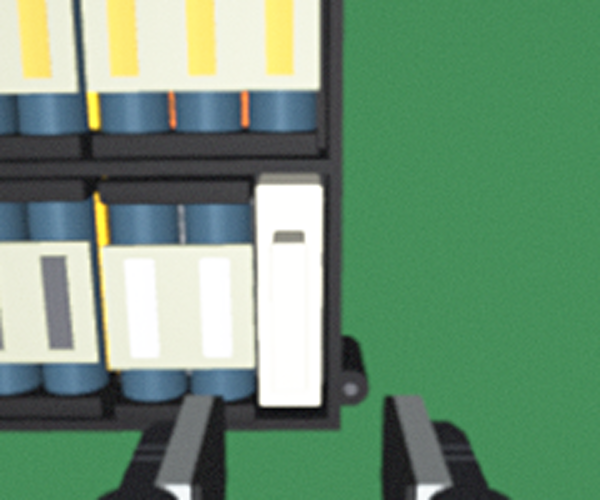

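The spacer is home in the gap and free of the fingers; its block top spans crop (257–322, 183–407). Now I shut the fingers and move over the short module.

```bash
python3 inch.py '[[0,-0.035,0,0,0,0,0],[0,-0.035,0,0,0,0,0],[0,-0.035,0,0,0,0,0],[0,-0.035,0.035,0,0,0,0],[0,-0.035,0.07,0,0,0,0],[0,-0.035,0.07,0,0,0,0]]' 40
python3 - <<'E'
from h import *
r=cam('wrist','w6');cv2.imwrite("pics/w6c.png",cv2.resize(r["pixels"][80:300,200:440],None,fx=2.5,fy=2.5,interpolation=2)[...,::-1])
E
```

```text
time: 8.15
eef_pos: [0.5529, -0.054, 0.053]
tcp_rot: [0.686, 0.728, -0.002, -0.003]
contact_force: [-0.2, -0.1, 0.5]
opening: 0.003
finger_force: 0.0
```

View pics/w6c.png

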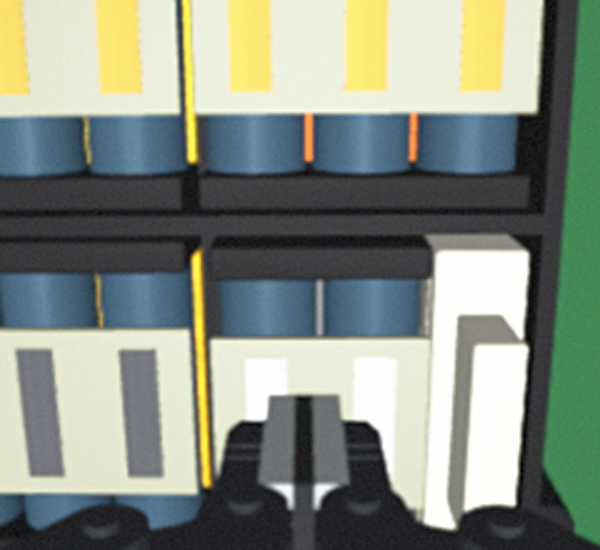

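The shut fingertips (crop 305,397) sit over the short module's board, clear of the spacer. Pressing gently in steps.

```bash
python3 inch.py '[[0,0,0.006,0,0,0,0],[0,0,0.01,0,0,0,0],[0,0,0.013,0,0,0,0],[0,0,0.015,0,0,0,0],[0,0,0.015,0,0,0,0]]'
```

```text
time: 8.82
eef_pos: [0.555, -0.0548, 0.0417]
tcp_rot: [0.686, 0.728, 0.0, 0.0]
contact_force: [0.1, -0.2, 1.4]
opening: 0.006
finger_force: 0.8
```

```bash
python3 inch.py '[[0,0,0.002,0,0,0,0],[0,0,0.004,0,0,0,0],[0,0,0.006,0,0,0,0],[0,0,0.006,0,0,0,0]]'
```

```text
time: 9.32
eef_pos: [0.5552, -0.0548, 0.0367]
tcp_rot: [0.686, 0.728, -0.0, -0.0]
contact_force: [-4.0, 1.3, 9.4]
opening: 0.0
finger_force: 4.7
```

```bash
python3 inch.py '[[0,0,0.001,0,0,0,0],[0,0,0.002,0,0,0,0],[0,0,0.002,0,0,0,0]]'
```

```text
time: 9.7
eef_pos: [0.556, -0.0548, 0.036]
tcp_rot: [0.686, 0.728, 0.0, 0.0]
contact_force: [-4.7, 1.9, 13.5]
opening: 0.002
finger_force: 6.8
```

```bash
python3 inch.py '[[0,0,0.001,0,0,0,0],[0,0,0.002,0,0,0,0],[0,0,0.002,0,0,0,0],[0,0,0.002,0,0,0,0]]'
python3 - <<'E'
from h import *
r=cam('wrist','w7');cv2.imwrite("pics/w7c.png",cv2.resize(r["pixels"][80:300,200:440],None,fx=2.5,fy=2.5,interpolation=2)[...,::-1])
E
```

```text
time: 10.2
eef_pos: [0.5562, -0.0548, 0.0358]
tcp_rot: [0.685, 0.728, 0.0, 0.0]
contact_force: [-8.4, 2.9, 23.2]
opening: 0.002
finger_force: 11.5
```

View pics/w7c.png

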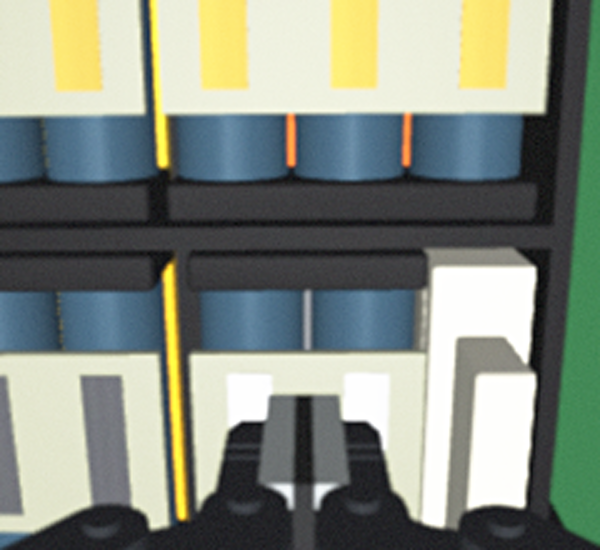

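The module is on its hard stop at 0.0358 m with 23 N on the tool. Its board is level with its neighbour and the spacer still stands at crop (480,260).

```bash
python3 -c "
from plant import ctrl, vision, job, probe_bus
print(job.sign_off())"
```

```text
the job is handed in; nothing more can be done
None
```

The job is handed in at about 10 s: the spacer stands home in the gap and is let go, and the fingertips hold the short module flush with about 23 N on the tool; no verdict was returned.

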